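# Clip the contact-tip tin onto the bench snap hook

## Task

Pick up the red tin by its black grip and clip it onto the snap hook on the bench stand: with one of the steel side bars of its handle, push the yellow sprung gate inwards until that bar has passed inside and the gate has sprung shut behind it. Then, still holding the tin, tug it back with about 5 N, so that the bar pulls on the shut gate for half a second to prove it is caught, and finally let the tin hang on the hook by its handle and let go. Work by feel, as the hook's slide rod is set a little differently each time: be gentle, do not shove the hook along in its collar or touch it with the gripper, and leave the brush, the jar and the magnet where they are.

Things in the scene. Friction and masses are not known exactly. Their poses are not given: they have to be found in the camera images.
- tin_grip (a point): centre of the black grip block on top of the loose red tin (0.2 to 0.4 kg), 131 mm above the tin's underside. Grip: 60 mm long along its own x, 16 mm thick along y, 50 mm high (z up). Tin: round, 68 mm across the lid, 62 mm high, upright at the start. Between grip and lid is the eye, with a steel side bar at either end
- eye (a point): centre of the tin's eye (the window under the grip), 47 mm straight below the centre of the grip and 84 mm above the tin's underside; window edges 20.5 mm to either side along the tin's x, 22 mm above and below. Same axes as the grip
- bar_a (a point): middle of one upright side bar of the handle (round steel, 7 mm diameter), 24 mm from the eye's centre along the tin's +x. The two bars are alike; either may go into the hook
- bar_b (a point): middle of the other upright side bar, 24 mm from the eye's centre along the tin's -x
- hook_home (a point): fixed point on the stand, 160 mm above the bench: the push point on the shut yellow gate lies here when the hook's slide rod is at mid travel. In truth the hook is set anywhere up to 18 mm to either side along x (y, z exact), so find it by touch or by sight. x level, inwards, square to the gate; y along the gate towards its hinge; z up
- post_top (a point): top centre of the blue collar (26 x 30 x 30 mm; its clamp screw adds 12 mm) on the stand's post (90 mm round base), 175 mm above the bench, at x = -35, y = +112 mm of hook_home. The hook's 12 mm rod slides in it along x, held by 15 N of friction: shoving the hook over 6 mm spoils it, as does over 25 N (down or sideways) from the held tin, or 3 N from the gripper. The hook is rigid 9 mm bar
- gate (a joint): opening angle in rad of the yellow gate, a 7 mm rod: 0 shut, grows inwards (+x), stop at 1.15. Hinge 34 mm to +y of the push point, free end 6 mm to -y, the hook's round nose 15 mm to -y. Pushed there it takes 2 N at first, 5 to 9 N at the end; the bar gets by at about 0.85 rad, 30 mm in (spine's near side: 42 mm); the gate shuts behind it. It never opens outwards: tugged (4 to 10 N) the bar stops 7 mm inside
- brush_grip (a point): handle of a loose brush 200 mm long lying at the far side of the bench; leave alone
- jar: loose small jar, 60 mm across and 75 mm high, at the far side; origin at the centre of its underside; leave alone
- magnet: loose green welding magnet, 50 x 50 x 18 mm, between the stand and the tin, nearer the robot; origin at the centre of its underside; leave alone
Not all that is in view belongs to the job. Of the things that look like the part that bears hook_home, the smallest one is meant.

How it is judged:
By the outcome, as a careful person would: the job done as asked, in the order asked, and still so for the second after the job is handed in, with the robot touching nothing.
It also fails if it takes over 72 s, if anything falls off the work surface, if the arm or the gripper's body presses on something with over 40 N, if the wrist force passes 120 N, or if a joint passes its speed limit or range.

## Robot

A 7-joint arm with a two-finger parallel gripper is mounted at the origin on the work surface. World frame = base frame: x ahead of the robot, y to its left, z up, the work surface at z = 0. Lengths are in m, angles in rad, forces in N, time in s.
With the tool pointing down it reaches from about 0.4 to 0.925 m from the base axis. Payload 5.6 kg.
Tool frame: the origin (TCP) lies on the mounting face of the last link; the fingertips stand 173 mm ahead of it and the grasp point (between the pads) lies 155 mm ahead of it (bot.grip_point_offset is the distance from the TCP to the grasp point, in m); z points along the fingers, y is the line along which they close (so a half turn about z gives the same grasp; the last joint's range is limited). The gripper opens to 85 mm and grips with 20 to 120 N. Pads are 22 mm wide; open, the fingers measure 114 mm over their backs; the gripper's body (76 mm by 85 mm) begins 54 mm behind the grasp point. The pads swing forward as they close: fully open they stand 13 mm farther back than shut.
Start: joints at [-1.214, 0.468, -0.012, 1.603, 0.006, 1.071, -0.056], TCP at [0.253, 0.599, 0.405] pointing down, gripper open.
Joint ranges: [-2.53, 2.53], [-0.31, 2.02], [-1.57, 1.55], [0.28, 2.44], [-1.29, 4.43], [0.15, 1.84], [-2.92, 2.92]. Speed limits (rad/s): [2.57, 2.57, 3.14, 3.14, 3.14, 3.14, 3.14].

## Interface

Orientations are given as a 3x3 rotation matrix whose columns are the frame's x, y, z axes.
In Python, from workcell import status, grab_frame, camera_params, workorder, models, bot gives the robot as it stands. The module is installed in compiled form; this text tells all that it offers.
- The arm moves only by the tool servo_tool, never from a script. Its argument "increments" is one flat list of numbers, 5 for each row, row after row: the shift along the tool's x, y, z in m, then the turn about the tool's z in degrees, then the opening, from 0 (shut) to 1 (fully open). A call has exactly 10 rows; each row shifts and turns the commanded pose from where the row before left it, along the tool's axes as they then stand; what a row does not reach is not made up. A row lasts 1/8 s, in which the tool goes at most 62.5 mm and 10.7 degrees, less where a joint would pass 70% of its speed; a pose out of reach is approached as far as the arm can. A call with a gripper value outside its range is refused whole. The fingers move at their own pace and stop on an object; "squeeze" is the grip in N (left out, the last holds). Time passes only in rows, so rows that do not move let the fingers close, or fill a call up. It gives the time, the measured TCP pose, the force, the opening and the grip force at its end, in the units of the state.
- status.observe(): the state, without advancing time (a new reading comes with each control period).
- grab_frame(name): name is "side" or "top" or "wrist"; returns the picture (384x512x3 uint8, red, green, blue); there is no depth.
- camera_params(name): a dict with "fx", "fy", "cx", "cy" (pixels), "position" and "orientation" of the camera in the world; the wrist camera has in their place "T_tool_cam" (4x4, takes a point from camera to tool coordinates, whose origin is the TCP and whose axes are the flange's). Camera axes: x right, y up, looking along -z (the intrinsics and any distortion apply to the point x, -y, -z); pixel columns grow to the right and rows downward; lengths in m; the calibration is good to about 2 mm. A picture is of the moment at which its call begins: read the wrist's pose just before it. camera_params takes no time and is no camera call.
- workorder.finish_job(): hands the job in; it is judged then, once.
Trained networks look in the newest picture that a camera, given by its name, has taken for a name from the list of things; names that differ only in an ending like _2 or _b are one class to them, and where a whole thing is asked for, a point or a joint stands for the part that bears it (a point fixed in the world has none). Each returns a list of dicts, best first, with "score" (0 to 1); they miss things now and then, are a little off and sometimes report something else, mostly with a low value. They report only what shows in the picture. A call takes as long as a camera call. They do not tell look-alikes from the thing itself.
- models.boxes_of(camera, query): "xy" ([column, row] in pixels, amid what is visible of it).
- models.trace(camera, query): "region" (384x512 bool, what is visible of it) and "xy" ([column, row] in pixels, amid what is visible of it).
- models.spot_point(camera, query): "xy" ([column, row] in pixels: a listed point, or the origin of a listed thing).
The state is a dict: "clock": time; "qpos": joint angles; "qd": joint speeds; "tau": joint torques, N m; "tool_pos": TCP position; "ee_rot": TCP orientation; "ft_force": force on the tool from outside, world axes, zero at the start; "ft_torque": the same for the moment, N m; "opening": finger opening in m; "grip_force": force on a finger pad.
Only numpy, scipy, OpenCV 4.12 (cv2) and the standard library are available. Lean on these libraries where they do the work, as an engineer would, in place of code of your own. Each camera call takes 0.05 s, during which the arm holds its last target. There are 200 camera calls.

## Working session

There is one attempt and no reset: what is moved stays moved. The work goes in short steps, Python scripts to look and compute and a tool call to move; the robot and the scene stay as the last step left them, time stands still between calls to the robot, and variables do not carry over. Pictures are saved under pics/ and viewed, at most 10 in all, crops included, and the job is handed in when it is done.

Besides the shell and the picture viewer there is one more tool, called after "Call:" as a command line: name --argument value ..., lists and objects as JSON in quotes. servo_tool: Moves the arm, as the interface text tells. Its arguments: {"type":"object","properties":{"increments":{"type":"array","items":{"type":"number"}},"squeeze":{"type":"number"}},"required":["increments"]}

```bash
mkdir -p pics
cat > h.py <<'E'
import numpy as np, cv2
from workcell import status, grab_frame, camera_params, workorder, models, bot
def campose(c):
    p=camera_params(c)
    if 'T_tool_cam' in p:
        s=status.observe(); T=np.eye(4); T[:3,:3]=s['ee_rot']; T[:3,3]=s['tool_pos']; T=T@np.array(p['T_tool_cam'])
        return p,T[:3,3],T[:3,:3]
    return p,np.array(p['position']),np.array(p['orientation'])
def ray(c,xy):
    p,o,R=campose(c)
    d=R@np.array([(xy[0]-p['cx'])/p['fx'],-(xy[1]-p['cy'])/p['fy'],-1]); return o,d/np.linalg.norm(d)
def atz(c,xy,z):
    o,d=ray(c,xy); return o+d*(z-o[2])/d[2]
def tri(rs):
    A=sum(np.eye(3)-np.outer(d,d) for o,d in rs); b=sum((np.eye(3)-np.outer(d,d))@o for o,d in rs)
    return np.linalg.solve(A,b)
def proj(c,P):
    p,o,R=campose(c); q=R.T@(np.array(P)-o); return np.array([p['cx']+p['fx']*q[0]/-q[2],p['cy']-p['fy']*q[1]/-q[2]])
def save(c,f): 
    im=grab_frame(c); cv2.imwrite(f,im[:,:,::-1]); return im
E
python3 - <<'E'
from h import *
a=save('side','pics/s.png');b=save('top','pics/t.png')
cv2.imwrite('pics/both.png',cv2.resize(np.vstack([a,b])[:,:,::-1],(400,600)) )
for c in('side','top'):
    p=camera_params(c);print(c,{k:np.round(v,3).tolist() if not isinstance(v,str) else v for k,v in p.items()})
    for q in('tin_grip','eye','bar_a','bar_b','hook_home','post_top','gate','jar','magnet','brush_grip'):
        print(q,[(np.round(r['xy']).tolist(),round(float(r['score']),2)) for r in models.spot_point(c,q)])
print(status.observe())
E
```

```text
side {'fx': 416.025, 'fy': 416.025, 'cx': 252.859, 'cy': 194.434, 'position': [0.368, -1.011, 0.667], 'orientation': [[0.988, 0.078, -0.136], [-0.157, 0.51, -0.846], [0.003, 0.857, 0.516]]}
tin_grip [([233.0, 140.0], 0.57)]
eye [([237.0, 152.0], 0.88)]
bar_a [([246.0, 154.0], 0.93), ([229.0, 156.0], 0.85)]
bar_b [([246.0, 154.0], 0.93), ([229.0, 156.0], 0.85)]
hook_home [([110.0, 270.0], 0.9), ([290.0, 272.0], 0.72), ([275.0, 203.0], 0.66)]
post_top [([264.0, 165.0], 0.96), ([108.0, 210.0], 0.85), ([287.0, 207.0], 0.64)]Traceback (most recent call last):
  File "<stdin>", line 7, in <module>
ValueError: it knows: bar, brush_grip, eye, hook_home, jar, magnet, post_top, tin_grip
```

View pics/s.png

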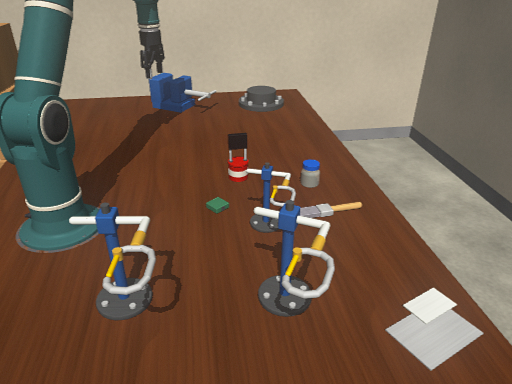

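View pics/t.png

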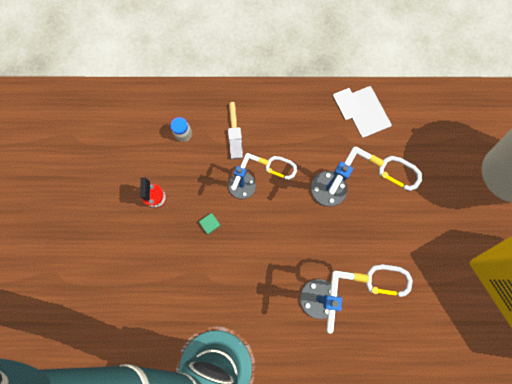

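The side view shows three hook stands: at (122,260), (288,262), and the smallest at (267,195), with the tin at (238,158). In the top view the same stands are at (320,298), (330,185) and (242,183), with the tin at (152,193). The smallest is at side (267,195) / top (242,183), so that is the one I'll use.

Run:
```python
from h import *
a=grab_frame('side');b=grab_frame('top')
cv2.imwrite('pics/c.png',np.hstack([cv2.resize(a[120:240,190:320],(390,360),interpolation=2),cv2.resize(b[130:230,125:310],(400,360),interpolation=2)])[:,:,::-1])
p=camera_params('top');print({k:np.round(v,3).tolist() for k,v in p.items()})
for q in('tin_grip','eye','bar_a','hook_home','post_top','jar','magnet','brush_grip'):
    R={}
    for c in('side','top'):
        R[c]=models.spot_point(c,q)
        print(q,c,[(np.round(r['xy'],1).tolist(),round(float(r['score']),2)) for r in R[c]])
    for s in R['side']:
        for t in R['top']:
            rs=[ray('side',s['xy']),ray('top',t['xy'])];P=tri(rs)
            e=[np.linalg.norm(np.cross(P-o,d)) for o,d in rs]
            if max(e)<.01: print('   ',s['xy'],t['xy'],P.round(4),np.round(e,4))
s=status.observe();print(s['tool_pos'],s['ee_rot'],s['ft_force'],s['clock'])
print(np.round(camera_params('wrist')['T_tool_cam'],3))
```

```text
{'fx': 378.452, 'fy': 378.452, 'cx': 257.842, 'cy': 192.966, 'position': [0.258, -0.12, 1.207], 'orientation': [[-0.0, 0.975, -0.221], [-1.0, 0.001, 0.006], [0.006, 0.221, 0.975]]}
tin_grip side [([236.8, 141.8], 0.92)]
tin_grip top [([147.7, 191.5], 0.67)]
    [236.8, 141.8] [147.7, 191.5] [0.5081 0.1955 0.1295] [0.0021 0.0021]
eye side [([236.5, 152.3], 0.72)]
eye top [([150.5, 193.6], 0.92)]
    [236.5, 152.3] [150.5, 193.6] [0.5084 0.1973 0.0926] [0.0004 0.0004]
bar_a side [([229.3, 153.4], 0.96), ([244.3, 154.2], 0.84)]
bar_a top [([150.1, 183.2], 0.91), ([152.1, 203.8], 0.77), ([183.6, 133.4], 0.68)]
    [229.3, 153.4] [152.1, 203.8] [0.4808 0.1907 0.0928] [0.0041 0.0041]
    [244.3, 154.2] [150.1, 183.2] [0.5388 0.2033 0.0822] [0.0041 0.0041]
hook_home side [([288.7, 270.6], 0.83), ([274.4, 199.0], 0.76), ([109.5, 272.0], 0.71)]
hook_home top [([391.8, 292.4], 0.77), ([146.2, 188.3], 0.74), ([400.6, 181.9], 0.67), ([281.4, 173.8], 0.55)]
    [288.7, 270.6] [400.6, 181.9] [ 0.5107 -0.5127  0.2142] [0.0033 0.0033]
    [274.4, 199.0] [400.6, 181.9] [ 0.4875 -0.4697  0.3247] [0.00
[... 661 characters left out ...]
0] [0.7344 0.1134 0.0114] [0.0038 0.0038]
magnet side [([214.6, 205.6], 0.57)]
magnet top [([208.2, 223.6], 0.81)]
    [214.6, 205.6] [208.2, 223.6] [0.4255 0.0319 0.0033] [0.0043 0.0043]
brush_grip side [([342.8, 208.9], 0.69)]
brush_grip top [([233.9, 119.9], 0.81)]
    [342.8, 208.9] [233.9, 119.9] [ 0.788  -0.0453  0.0034] [0.0019 0.0019]
[0.25303249 0.59872476 0.40469195] [[-9.21118707e-01  3.89281808e-01  4.57432678e-05]
 [ 3.89281809e-01  9.21118707e-01  3.28104760e-05]
 [-2.93624583e-05  4.80293652e-05 -9.99999998e-01]] [-0.0636298   0.6129299  -0.20064755] 1.3
[[ 0.001  0.945  0.328  0.084]
 [ 1.    -0.001  0.001  0.001]
 [ 0.001  0.328 -0.945  0.03 ]
 [ 0.     0.     0.     1.   ]]
```

View pics/c.png

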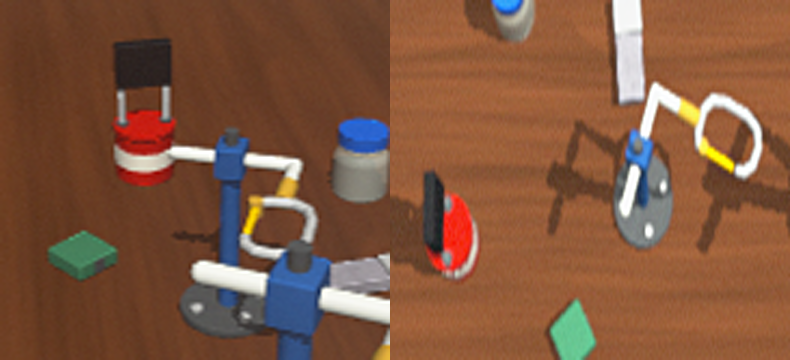

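The crop confirms the smallest stand. Its rod runs at a yaw of about -21°, and the gate faces the robot with its hinge towards the post. The tin grip is near (0.508, 0.197) with a yaw of about 12°. I'll move above the tin first.

Call:
servo_tool --increments '[-0.039,-0.027,0,0,1,-0.039,-0.027,0,0,1,-0.039,-0.027,0,0,1,-0.039,-0.027,0,0,1,-0.039,-0.027,0,0,1,-0.039,-0.027,0,0,1,-0.039,-0.027,0,0,1,-0.039,-0.027,0,0,1,-0.039,-0.027,0,0,1,-0.039,-0.027,0,0,1]' --squeeze 40

```text
clock: 2.55
tool_pos: [0.5078, 0.1969, 0.405]
ee_rot: [[-0.921, 0.389, 0.001], [0.389, 0.921, 0.0], [-0.0, 0.001, -1.0]]
ft_force: [1.5, -0.2, -0.2]
opening: 0.0852
grip_force: 0.0
```

Call:
servo_tool --increments '[0,0,0,-9,1,0,0,0,-9,1,0,0,0,-9,1,0,0,0,-8,1,0,0,0,0,1,0,0,0,0,1,0,0,0,0,1,0,0,0,0,1,0,0,0,0,1,0,0,0,0,1]'

```text
clock: 3.8
tool_pos: [0.5071, 0.1983, 0.4047]
ee_rot: [[-0.978, -0.209, 0.0], [-0.209, 0.978, -0.0], [-0.0, -0.0, -1.0]]
ft_force: [-0.1, 0.7, 0.6]
opening: 0.0856
grip_force: 0.0
```

Run:
```python
from h import *
s=status.observe()
im=save('wrist','pics/w1.png')
print(s['tool_pos'],s['ee_rot'],s['ft_force'],s['clock'])
for q,z in(('tin_grip',.156),('tin_grip',.131),('eye',.084),('bar_a',.084)):
    for r in models.spot_point('wrist',q): print(q,z,np.round(r['xy']),r['score'],atz('wrist',r['xy'],z))
```

```text
[0.50713224 0.1982571  0.40469339] [[-9.77835021e-01 -2.09376864e-01  2.95836311e-05]
 [-2.09376864e-01  9.77835021e-01 -1.24504376e-05]
 [-2.63210769e-05 -1.83686018e-05 -9.99999999e-01]] [-0.11773249  0.68864716  0.57384368] 3.8
tin_grip 0.156 [261. 204.] 0.92 [0.50762991 0.20230293 0.156     ]
tin_grip 0.131 [261. 204.] 0.92 [0.51705861 0.20478414 0.131     ]
eye 0.084 [266. 157.] 0.61 [0.48823482 0.2039556  0.084     ]
eye 0.084 [260. 184.] 0.6 [0.51544856 0.20435126 0.084     ]
bar_a 0.084 [257. 208.] 0.89 [0.53978839 0.20604244 0.084     ]
bar_a 0.084 [264. 159.] 0.76 [0.49002839 0.20262242 0.084     ]
```

View pics/w1.png

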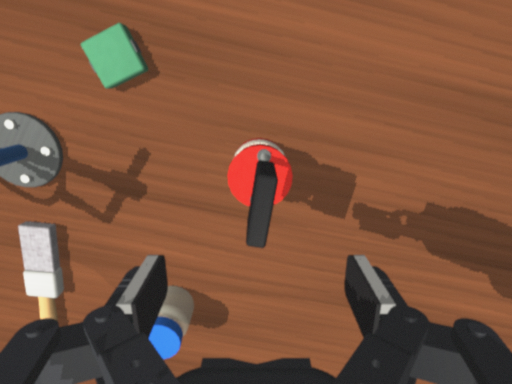

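The wrist view shows the tin at (259,175) and its grip top running from about (265,163) to (257,246). It is nearly aligned, a few degrees off the finger axes.

Run:
```python
from h import *
im=cv2.imread('pics/w1.png').astype(int)
m=(im.max(2)<60).astype(np.uint8); m[:150]=0;m[260:]=0;m[:,:235]=0;m[:,290:]=0
n,l,st,c=cv2.connectedComponentsWithStats(m); k=1+np.argmax(st[1:,4]); print(st[k],c[k])
pts=np.argwhere(l==k)[:,::-1].astype(np.float32); r=cv2.minAreaRect(pts); b=cv2.boxPoints(r); print(r,b)
for z in(.156,):
  w=np.array([atz('wrist',p,z) for p in b]); print(w)
for P in([.508,.197,.084],[.508,.197,.156],[.508,.201,.156],[.5397,.2043,.156],[.4763,.1897,.156]): print(P,proj('wrist',P))
for c in('top','side'):
  t=models.trace(c,'tin_grip') if grab_frame(c) is not None else 0
  for q in t[:1]: print(c,q['xy'],q['score'])
```

```text
[ 247  161   30   85 1058] [262.02362949 192.91493384]
((261.5240478515625, 202.36801147460938), (21.197927474975586, 83.3606185913086), 10.304845809936523) [[243.64005 241.48001]
 [258.55203 159.46402]
 [279.40805 163.25601]
 [264.49606 245.272  ]]
[[0.54143212 0.19592846 0.156     ]
 [0.475308   0.19336882 0.156     ]
 [0.47487732 0.2084905  0.156     ]
 [0.54124933 0.21251546 0.156     ]]
[0.508, 0.197, 0.084] [254.38999651 175.60908551]
[0.508, 0.197, 0.156] [253.950328   202.51290783]
[0.508, 0.201, 0.156] [259.20182066 203.5689917 ]
[0.5397, 0.2043, 0.156] [254.62906842 241.56131626]
[0.4763, 0.1897, 0.156] [253.20678719 159.73648798]
top [152.0, 195.4] 0.74
side [234.2, 161.3] 0.85
```

Call:
servo_tool --increments '[0,0,0,5,1,-0.001,0.0025,0.015,0,1,0,0,0.02,0,1,0,0,0.02,0,1,0,0,0.02,0,1,0,0,0.02,0,1,0,0,0.015,0,1,0,0,0,0,1,0,0,0,0,0.6,0,0,0,0,0.4]' --squeeze 40

```text
clock: 5.5
tool_pos: [0.5082, 0.2009, 0.2955]
ee_rot: [[-0.992, -0.124, 0.001], [-0.124, 0.992, 0.001], [-0.002, 0.001, -1.0]]
ft_force: [0.2, 0.0, 0.6]
opening: 0.0515
grip_force: 0.0
```

Call:
servo_tool --increments '[0,0,0,0,0.3,0,0,0,0,0.2,0,0,0,0,0.1,0,0,0,0,0,0,0,0,0,0,0,0,0,0,0,0,0,0,0,0,0,0,0,0,0,0,0,0,0,0,0,0,0,0,0]' --squeeze 60

```text
clock: 6.75
tool_pos: [0.5079, 0.2011, 0.2952]
ee_rot: [[-0.992, -0.124, 0.001], [-0.124, 0.992, 0.001], [-0.001, 0.001, -1.0]]
ft_force: [-1.4, 0.3, 5.6]
opening: 0.0152
grip_force: 58.8
```

Run:
```python
from h import *
s=status.observe();print(s['tool_pos'],s['ee_rot'].round(3) if hasattr(s['ee_rot'],'round') else s['ee_rot'],s['ft_force'],s['ft_torque'],s['opening'],s['grip_force'],s['clock'])
save('side','pics/x.png');im=grab_frame('top')
m=cv2.inRange(im,(200,170,0),(255,240,60))
n,l,st,c=cv2.connectedComponentsWithStats(m)
for k in range(1,n):
  if st[k,4]>8: print(st[k],c[k],atz('top',c[k],.16))
im=cv2.imread('pics/x.png')[:,:,::-1]
m=cv2.inRange(im,(200,150,0),(255,240,80))
n,l,st,c=cv2.connectedComponentsWithStats(m)
for k in range(1,n):
  if st[k,4]>8: print(st[k],c[k],atz('side',c[k],.16))
for q in('hook_home','post_top'):
  for r in models.spot_point('side',q): print(q,'side',r['xy'],r['score'],atz('side',r['xy'],.16 if q[0]=='h' else .175))
  for r in models.spot_point('top',q): print(q,'top',r['xy'],r['score'],atz('top',r['xy'],.16 if q[0]=='h' else .175))
```

```text
[0.50792646 0.20108161 0.29515743] [[-0.992 -0.124  0.001]
 [-0.124  0.992  0.001]
 [-0.001  0.001 -1.   ]] [-1.40928538  0.34779739  5.58953613] [0.27815419 0.36263968 0.04175693] 0.01522419501802029 58.809192180633545 6.75
[386 177   9   6   9] [390.         179.66666667] [ 0.53466489 -0.50469495  0.16      ]
[382 293  12   2  12] [387.5 293.5] [ 0.21907914 -0.47355165  0.16      ]
[283 180   5   6  22] [285.45454545 182.45454545] [ 0.59071398 -0.13560429  0.16      ]
[271 186   6  12  35] [273.71428571 191.4       ] [ 0.5532529  -0.17387936  0.16      ]
[131 231  13  14 100] [137.18 237.77] [ 0.24557231 -0.31154419  0.16      ]
[312 235  13  15 113] [318.42477876 242.74336283] [ 0.60101851 -0.38301628  0.16      ]
[113 248   8   5  36] [116.33333333 249.91666667] [ 0.20890975 -0.34505137  0.16      ]
[286 248  15  28 138] [293.26811594 260.64492754] [ 0.53877391 -0.4283504   0.16      ]
[106 254  13  23 103] [111.83495146 265.33980583] [ 0.20617197 -0.39011297  0.16      ]
hook_home side [274.6, 199.1] 0.9 [ 0.54830202 -0.20854056  0.16      ]
hook_home side [289.0, 271.7] 0.86 [ 
[... 193 characters left out ...]
op [398.6, 180.5] 0.91 [ 0.53223423 -0.52920038  0.16      ]
hook_home top [393.4, 291.7] 0.68 [ 0.22374922 -0.48977723  0.16      ]
hook_home top [282.2, 173.5] 0.67 [ 0.55249931 -0.19580681  0.16      ]
post_top side [287.2, 208.9] 0.86 [ 0.56183058 -0.27605743  0.175     ]
post_top side [109.5, 210.2] 0.75 [ 0.18280669 -0.22283389  0.175     ]
post_top side [265.1, 168.5] 0.65 [ 0.54890145 -0.08268933  0.175     ]
post_top side [235.6, 154.3] 0.29 [0.48460575 0.01180275 0.175     ]
post_top top [335.1, 303.3] 0.89 [ 0.19476496 -0.32868642  0.175     ]
post_top top [240.3, 171.0] 0.7 [ 0.55543023 -0.07604263  0.175     ]
post_top top [343.1, 168.9] 0.6 [ 0.56212216 -0.36805731  0.175     ]
```

Call:
servo_tool --increments '[0,0,-0.005,0,0,0,0,-0.02,0,0,0,0,-0.025,0,0,0,0,-0.025,0,0,0,0,-0.025,0,0,0,0,-0.025,0,0,0,0,-0.025,0,0,0,0,-0.025,0,0,0,0,-0.02,0,0,0,0,-0.005,0,0]'

```text
clock: 8.3
tool_pos: [0.5079, 0.2004, 0.4952]
ee_rot: [[-0.992, -0.123, 0.001], [-0.123, 0.992, -0.0], [-0.001, -0.0, -1.0]]
ft_force: [0.4, 0.2, -4.1]
opening: 0.0154
grip_force: 58.8
```

Call:
servo_tool --increments '[0.007,-0.025,0,0,0,0.012,-0.043,0,0,0,0.012,-0.043,0,0,0,0.012,-0.043,0,0,0,0.012,-0.043,0,0,0,0.012,-0.043,0,0,0,0.012,-0.043,0,0,0,0.012,-0.043,0,0,0,0.007,-0.027,0,0,0,0,0,0,0,0]'

```text
clock: 9.55
tool_pos: [0.4531, -0.164, 0.4936]
ee_rot: [[-0.993, -0.118, -0.002], [-0.118, 0.993, -0.001], [0.002, -0.0, -1.0]]
ft_force: [-0.2, 0.6, -3.6]
opening: 0.0153
grip_force: 59.1
```

Call:
servo_tool --increments '[0,0,0,4,0,0,0,0,8,0,0,0,0,8,0,0,0,0,6,0,0,0,0,2,0,0,0,0,0,0,0,0,0,0,0,0,0,0,0,0,0,0,0,0,0,0,0,0,0,0]'

```text
clock: 10.8
tool_pos: [0.4542, -0.1616, 0.4947]
ee_rot: [[-0.934, 0.357, 0.0], [0.357, 0.934, -0.0], [-0.0, 0.0, -1.0]]
ft_force: [-0.2, -0.1, -3.1]
opening: 0.0155
grip_force: 59.0
```

Run:
```python
from h import *
s=status.observe();print(s['tool_pos'],s['ft_force'],s['ft_torque'],s['opening'],s['grip_force'],s['clock'])
a=save('wrist','pics/w2.png')
for q in('hook_home','post_top','eye','bar'):
  z={'h':.16,'p':.175}.get(q[0],.284)
  for r in models.spot_point('wrist',q): print(q,r['xy'],r['score'],atz('wrist',r['xy'],z))
```

```text
[ 0.45415149 -0.16162753  0.49471584] [-0.16804714 -0.13173918 -3.13979009] [-0.04969193 -0.02592999 -0.02863575] 0.015494716473858009 59.03429925441742 10.8
post_top [98.1, 351.2] 0.79 [ 0.59019302 -0.41235116  0.175     ]
post_top [368.6, 239.0] 0.73 [ 0.55918343 -0.07676293  0.175     ]
bar [257.6, 197.8] 0.73 [ 0.43872512 -0.15372497  0.284     ]
```

View pics/w2.png

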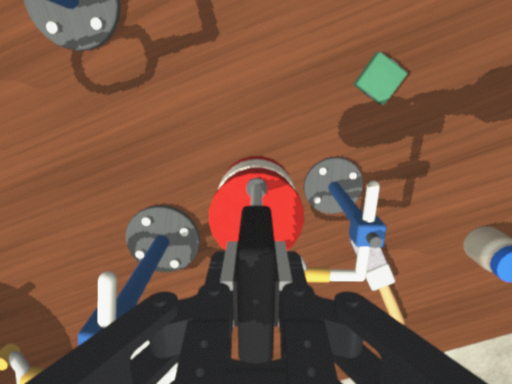

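The wrist view shows the target stand's rod from (373,185) through the collar at (368,235) to the corner at (362,275). That is consistent with the tool being aligned to it. The gripper hides the gate, so I'll measure it in the first top and side pictures.

Run:
```python
from h import *
ux=np.array([.934,-.357]);uy=np.array([.357,.934])
for c,f,box in(('top','pics/t.png',(150,195,255,305)),('side','pics/x.png',(165,215,262,300))):
  im=cv2.imread(f)[:,:,::-1].astype(int)
  r0,r1,c0,c1=box; s=im[r0:r1,c0:c1]
  for nm,m in(('yel',(s[...,0]>140)&(s[...,2]<.35*s[...,0])&(s[...,1]>.62*s[...,0])),('brass',(s[...,0]>140)&(s[...,2]>.25*s[...,0])&(s[...,2]<.5*s[...,0])),('white',s.min(2)>150)):
    p=np.argwhere(m)[:,::-1]+[c0,r0]
    if len(p)<3: continue
    w=np.array([atz(c,q,.16)[:2] for q in p]); h=np.c_[w@ux,w@uy]
    print(c,nm,len(p),'px',p.min(0),p.max(0),'hx',np.percentile(h[:,0],[2,50,98]).round(4),'hy',np.percentile(h[:,1],[2,50,98]).round(4))
    if nm=='yel':
      v=cv2.fitLine(w.astype(np.float32),2,0,.01,.01).ravel();print('  yaw of gate',np.degrees(np.arctan2(v[1],v[0])),w.mean(0))
for P in([.5496,-.0817],[.5554,-.076],[.5592,-.0768],[.5489,-.0827]): print('post h',(np.array(P)@ux).round(4),(np.array(P)@uy).round(4))
T=status.observe()['tool_pos'];print('tool h',T[:2]@ux,T[:2]@uy)
```

```text
top yel 112 px [255 152] [302 191] hx [0.5585 0.5846 0.6113] hy [0.0059 0.0475 0.0904]
  yaw of gate 48.298603 [ 0.56774932 -0.16307978]
top brass 1371 px [255 150] [304 194] hx [0.5123 0.592  0.6644] hy [-0.0515  0.0402  0.0989]
top white 214 px [255 156] [296 178] hx [0.5791 0.6121 0.6315] hy [-0.0194  0.0267  0.1028]
side yel 83 px [271 180] [288 197] hx [0.5734 0.5815 0.6058] hy [0.0092 0.057  0.0971]
  yaw of gate 50.450153 [ 0.5686465  -0.15648948]
side brass 43 px [273 179] [288 192] hx [0.5727 0.5956 0.6061] hy [0.0479 0.0758 0.1016]
side white 294 px [262 171] [294 214] hx [0.5607 0.5907 0.6271] hy [-0.0635  0.019   0.1371]
post h 0.5425 0.1199
post h 0.5459 0.1273
post h 0.5497 0.1279
post h 0.5422 0.1187
tool h 0.48187699274664264 0.011204467771954912
```

Call:
servo_tool --increments '[0,0.002,0.006,0,0,0,0,0.016,0,0,0,0,0.016,0,0,0,0,0.016,0,0,0,0,0.016,0,0,0,0,0.016,0,0,0,0,0.016,0,0,0,0,0.016,0,0,0,0,0.006,0,0,0,0,0,0,0]'

```text
clock: 12.3
tool_pos: [0.4549, -0.1598, 0.3704]
ee_rot: [[-0.934, 0.357, -0.001], [0.357, 0.934, -0.0], [0.001, -0.0, -1.0]]
ft_force: [-0.3, -0.2, -2.7]
opening: 0.0153
grip_force: 59.0
```

Call:
servo_tool --increments '[-0.004,0,0,0,0,-0.005,0,0,0,0,-0.005,0,0,0,0,-0.005,0,0,0,0,-0.005,0,0,0,0,-0.005,0,0,0,0,-0.004,0,0,0,0,-0.002,0,0,0,0,0,0,0,0,0,0,0,0,0,0]'

```text
clock: 13.55
tool_pos: [0.4874, -0.1722, 0.3707]
ee_rot: [[-0.934, 0.357, -0.0], [0.357, 0.934, 0.0], [0.0, 0.0, -1.0]]
ft_force: [0.3, 0.3, -3.2]
opening: 0.0152
grip_force: 59.1
```

Run:
```python
from h import *
s=status.observe();T=s['tool_pos'];print(T,s['ft_force'],s['ft_torque'],s['clock'])
ux=np.array([.934,-.357]);uy=np.array([.357,.934]);print(T[:2]@ux,T[:2]@uy)
a=grab_frame('side');b=grab_frame('top')
cv2.imwrite('pics/c2.png',np.hstack([cv2.resize(a[120:240,200:320],(400,400),interpolation=2),cv2.resize(b[130:230,210:310],(400,400),interpolation=2)])[:,:,::-1])
R={c:{q:models.spot_point(c,q) for q in('bar','eye')} for c in('side','top')}
for c in R:
  for q in R[c]:
    for r in R[c][q]:
      P=atz(c,r['xy'],.16)[:2]; print(c,q,np.round(r['xy'],1),round(r['score'],2),'h',P@ux,P@uy)
```

```text
[ 0.48743859 -0.17219567  0.37065803] [ 0.28168355  0.25989643 -3.18064195] [-0.00410403 -0.00278989 -0.01678526] 13.55
0.5167414954357098 0.01318481667387103
side bar [255.8 195.4] 0.94 h 0.5406615894279052 0.00799660202787461
side bar [236.1 192.1] 0.72 h 0.4917642242586777 0.012966382912397184
side eye [247.5 194.9] 0.6 h 0.5210968211550828 0.0061004004386475685
```

View pics/c2.png

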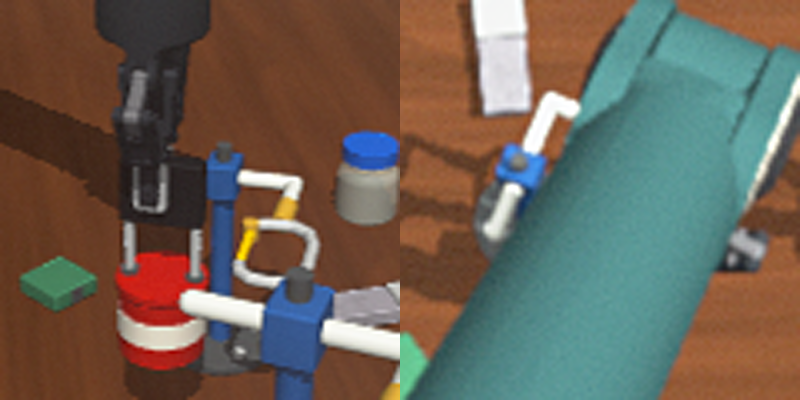

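The picture shows the tin held upright and level with the gate. The bars are at side (236,192) and (256,195), and the gate runs from about (275,186) to (272,198). The held bars act as a reference for correcting the side-view bias, so I'll compute the gate ends against them.

Run:
```python
from h import *
ux=np.array([.934,-.357]);uy=np.array([.357,.934])
a=cv2.imread('pics/x.png')[:,:,::-1].astype(int)[180:216,262:300]
m=((a[...,0]>120)&(a[...,2]<.35*a[...,0])&(a[...,1]>.6*a[...,0])).astype(np.uint8)
n,l,st,c=cv2.connectedComponentsWithStats(m)
for k in range(1,n):
  if st[k,4]>5: print(st[k],c[k]+[262,180])
  p=np.argwhere(l==k)+[180,262]
  if st[k,4]>20:
    for row in range(p[:,0].min(),p[:,0].max()+1):
      q=p[p[:,0]==row][:,1].mean(); P=atz('side',[q,row],.16)[:2]; print(row,q.round(1),'h',(P@ux).round(4),(P@uy+.0027).round(4))
w=(a.min(2)>140); p=np.argwhere(w)+[180,262]
P=np.array([atz('side',[q[1],q[0]],.16)[:2] for q in p]); print('white hx',np.percentile(P@ux,[1,99]),'hy',np.percentile(P@uy+.0027,[1,99]))
print(proj('side',list(np.array([.58*ux+.013*uy]).ravel())+[.16]),proj('side',list((.58*ux+.047*uy))+[.16]),proj('side',list((.58*ux+.007*uy))+[.16]))
```

```text
[20  0  8  6 36] [285.61111111 182.36111111]
180 286.0 h 0.5997 0.0996
181 286.0 h 0.6004 0.0946
182 286.0 h 0.6011 0.0895
183 285.0 h 0.5994 0.084
184 285.0 h 0.6001 0.079
185 286.0 h 0.6032 0.0746
[ 9  5  7 13 53] [273.94339623 190.83018868]
185 274.5 h 0.5756 0.0686
186 274.5 h 0.5764 0.0638
187 274.5 h 0.5772 0.059
188 274.5 h 0.578 0.0542
189 274.5 h 0.5788 0.0494
190 275.0 h 0.5808 0.045
191 275.0 h 0.5815 0.0403
192 274.0 h 0.5799 0.0352
193 273.5 h 0.5795 0.0303
194 273.0 h 0.5791 0.0255
195 272.5 h 0.5787 0.0208
196 272.5 h 0.5795 0.0163
197 272.0 h 0.5791 0.0116
white hx [0.56689329 0.62880679] hy [-0.0653249   0.06952786]
[272.61979892 196.14810648] [274.96127112 188.99428143] [272.19231683 197.45417882]
```

The gate is at hx about 0.5795 and the push point at hy about 0.0135, so the tool is already in line at hy 0.0132. The gap to contact is roughly 32 mm. I'll approach and feel for it.

Call:
servo_tool --increments '[-0.004,0,0,0,0,-0.005,0,0,0,0,-0.005,0,0,0,0,-0.005,0,0,0,0,-0.004,0,0,0,0,-0.002,0,0,0,0,-0.001,0,0,0,0,-0.001,0,0,0,0,0,0,0,0,0,0,0,0,0,0]'

```text
clock: 15.1
tool_pos: [0.5125, -0.1818, 0.3706]
ee_rot: [[-0.934, 0.357, -0.001], [0.357, 0.934, 0.0], [0.001, 0.0, -1.0]]
ft_force: [-3.6, 0.6, -4.0]
opening: 0.015
grip_force: 59.1
```

Call:
servo_tool --increments '[-0.001,0,0,0,0,-0.001,0,0,0,0,-0.001,0,0,0,0,0,0,0,0,0,0,0,0,0,0,0,0,0,0,0,0,0,0,0,0,0,0,0,0,0,0,0,0,0,0,0,0,0,0,0]'

```text
clock: 16.35
tool_pos: [0.5155, -0.183, 0.3707]
ee_rot: [[-0.934, 0.357, -0.0], [0.357, 0.934, -0.0], [0.0, -0.0, -1.0]]
ft_force: [-3.7, 0.1, -2.4]
opening: 0.0154
grip_force: 59.1
```

Call:
servo_tool --increments '[-0.001,0,0,0,0,-0.001,0,0,0,0,-0.001,0,0,0,0,0,0,0,0,0,0,0,0,0,0,0,0,0,0,0,0,0,0,0,0,0,0,0,0,0,0,0,0,0,0,0,0,0,0,0]'

```text
clock: 17.6
tool_pos: [0.5184, -0.184, 0.3707]
ee_rot: [[-0.934, 0.357, -0.0], [0.357, 0.934, 0.0], [0.0, 0.0, -1.0]]
ft_force: [-3.5, -0.1, -3.5]
opening: 0.0158
grip_force: 59.1
```

Run:
```python
from h import *
ux=np.array([.934,-.357]);uy=np.array([.357,.934])
s=status.observe();T=s['tool_pos'];print(T[:2]@ux,T[:2]@uy,s['ft_force'],s['clock'])
a=grab_frame('side')
cv2.imwrite('pics/c3.png',cv2.resize(a[140:220,225:305],(600,600),interpolation=2)[:,:,::-1])
for r in models.spot_point('side','post_top')+models.spot_point('side','bar'): print(r)
```

```text
0.5498373552156665 0.013212649603519117 [-3.54243565 -0.14991183 -3.54087928] 17.6
{'xy': [266.8, 165.9], 'score': 0.93}
{'xy': [107.8, 213.0], 'score': 0.81}
{'xy': [284.5, 209.2], 'score': 0.62}
{'xy': [272.1, 197.0], 'score': 0.79}
{'xy': [248.7, 193.1], 'score': 0.58}
```

View pics/c3.png

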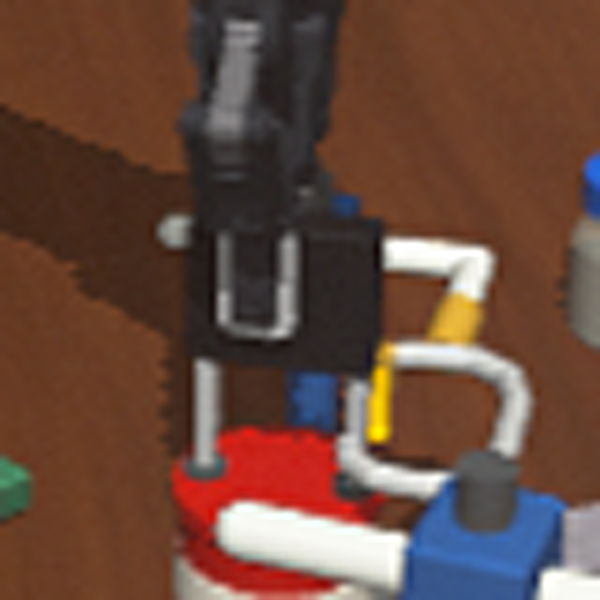

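The crop shows the gate being pushed inwards: its tip is now at crop (378,438), about 8 mm in from (352,432), with the bar against it inside the nose. This puts the shut gate at hx about 0.574. I'll keep pushing in steps.

Call:
servo_tool --increments '[-0.002,0,0,0,0,-0.002,0,0,0,0,-0.002,0,0,0,0,-0.002,0,0,0,0,-0.002,0,0,0,0,-0.002,0,0,0,0,-0.002,0,0,0,0,-0.001,0,0,0,0,0,0,0,0,0,0,0,0,0,0]'

```text
clock: 19.0
tool_pos: [0.5322, -0.1896, 0.3705]
ee_rot: [[-0.934, 0.357, -0.001], [0.357, 0.934, -0.0], [0.001, -0.0, -1.0]]
ft_force: [-5.0, 0.9, -4.2]
opening: 0.0151
grip_force: 59.0
```

Call:
servo_tool --increments '[-0.002,0,0,0,0,-0.002,0,0,0,0,-0.002,0,0,0,0,-0.001,0,0,0,0,-0.001,0,0,0,0,-0.001,0,0,0,0,-0.001,0,0,0,0,0,0,0,0,0,0,0,0,0,0,0,0,0,0,0]'

```text
clock: 20.25
tool_pos: [0.5418, -0.1928, 0.3707]
ee_rot: [[-0.934, 0.357, 0.0], [0.357, 0.934, 0.0], [-0.0, 0.0, -1.0]]
ft_force: [0.1, -1.3, -3.5]
opening: 0.0152
grip_force: 59.1
```

Call:
servo_tool --increments '[-0.001,0,0,0,0,-0.001,0,0,0,0,-0.001,0,0,0,0,0,0,0,0,0,0,0,0,0,0,0,0,0,0,0,0,0,0,0,0,0,0,0,0,0,0,0,0,0,0,0,0,0,0,0]'

```text
clock: 21.5
tool_pos: [0.5446, -0.194, 0.3707]
ee_rot: [[-0.934, 0.357, 0.0], [0.357, 0.934, -0.0], [-0.0, 0.0, -1.0]]
ft_force: [-0.0, -0.5, -3.8]
opening: 0.0152
grip_force: 59.1
```

The force went from 5 N to 0, so the bar is past the gate. Next I'll back out and feel for the tug.

Call:
servo_tool --increments '[0.002,0,0,0,0,0.002,0,0,0,0,0.002,0,0,0,0,0.002,0,0,0,0,0.002,0,0,0,0,0.002,0,0,0,0,0.002,0,0,0,0,0.001,0,0,0,0,0,0,0,0,0,0,0,0,0,0]'

```text
clock: 22.75
tool_pos: [0.5306, -0.1886, 0.3707]
ee_rot: [[-0.934, 0.357, 0.0], [0.357, 0.934, -0.0], [-0.0, -0.0, -1.0]]
ft_force: [-0.2, -0.9, -3.5]
opening: 0.0153
grip_force: 59.1
```

Call:
servo_tool --increments '[0.001,0,0,0,0,0.001,0,0,0,0,0.001,0,0,0,0,0,0,0,0,0,0,0,0,0,0,0,0,0,0,0,0,0,0,0,0,0,0,0,0,0,0,0,0,0,0,0,0,0,0,0]'

```text
clock: 24.0
tool_pos: [0.5277, -0.1876, 0.3707]
ee_rot: [[-0.934, 0.357, 0.0], [0.357, 0.934, -0.0], [-0.0, -0.0, -1.0]]
ft_force: [-0.4, 0.4, -2.7]
opening: 0.0152
grip_force: 59.1
```

Call:
servo_tool --increments '[0.0005,0,0,0,0,0.0005,0,0,0,0,0.0005,0,0,0,0,0,0,0,0,0,0,0,0,0,0,0,0,0,0,0,0,0,0,0,0,0,0,0,0,0,0,0,0,0,0,0,0,0,0,0]'

```text
clock: 25.25
tool_pos: [0.5263, -0.187, 0.3707]
ee_rot: [[-0.934, 0.357, 0.0], [0.357, 0.934, -0.0], [-0.0, 0.0, -1.0]]
ft_force: [-0.5, -0.5, -4.0]
opening: 0.0153
grip_force: 59.1
```

Call:
servo_tool --increments '[0.0005,0,0,0,0,0.0005,0,0,0,0,0,0,0,0,0,0,0,0,0,0,0,0,0,0,0,0,0,0,0,0,0,0,0,0,0,0,0,0,0,0,0,0,0,0,0,0,0,0,0,0]'

```text
clock: 26.5
tool_pos: [0.5254, -0.1867, 0.3707]
ee_rot: [[-0.934, 0.357, 0.0], [0.357, 0.934, -0.0], [-0.0, 0.0, -1.0]]
ft_force: [0.1, -0.2, -2.9]
opening: 0.0151
grip_force: 59.1
```

Call:
servo_tool --increments '[0.0005,0,0,0,0,0.0005,0,0,0,0,0.0005,0,0,0,0,0,0,0,0,0,0,0,0,0,0,0,0,0,0,0,0,0,0,0,0,0,0,0,0,0,0,0,0,0,0,0,0,0,0,0]'

```text
clock: 27.75
tool_pos: [0.5241, -0.1862, 0.3708]
ee_rot: [[-0.934, 0.357, 0.0], [0.357, 0.934, -0.0], [-0.001, 0.0, -1.0]]
ft_force: [1.8, -0.6, -4.4]
opening: 0.0151
grip_force: 59.1
```

Call:
servo_tool --increments '[0.0004,0,0,0,0,0,0,0,0,0,0,0,0,0,0,0,0,0,0,0,0,0,0,0,0,0,0,0,0,0,0,0,0,0,0,0,0,0,0,0,0,0,0,0,0,0,0,0,0,0]'

```text
clock: 29.0
tool_pos: [0.5237, -0.186, 0.3708]
ee_rot: [[-0.934, 0.357, 0.0], [0.357, 0.934, -0.0], [-0.001, 0.0, -1.0]]
ft_force: [4.9, -1.7, -5.3]
opening: 0.015
grip_force: 59.0
```

The tug is about 5.2 N and it holds. I'll keep it for another 0.6 s, then centre the eye on the gate line.

Call:
servo_tool --increments '[0,0,0,0,0,0,0,0,0,0,0,0,0,0,0,0,0,0,0,0,0,0,0,0,0,-0.003,0,0,0,0,-0.004,0,0,0,0,-0.004,0,0,0,0,-0.004,0,0,0,0,-0.002,0,0,0,0]'

```text
clock: 30.25
tool_pos: [0.5397, -0.1922, 0.3706]
ee_rot: [[-0.934, 0.357, -0.0], [0.357, 0.934, 0.0], [0.0, -0.0, -1.0]]
ft_force: [0.7, -0.2, -3.1]
opening: 0.0154
grip_force: 59.1
```

Call:
servo_tool --increments '[0,0,0.003,0,0,0,0,0.003,0,0,0,0,0.003,0,0,0,0,0.002,0,0,0,0,0.002,0,0,0,0,0,0,0,0,0,0,0,0,0,0,0,0,0,0,0,0,0,0,0,0,0,0,0]'

```text
clock: 31.5
tool_pos: [0.5395, -0.1921, 0.3578]
ee_rot: [[-0.934, 0.357, 0.0], [0.357, 0.934, 0.0], [-0.0, 0.0, -1.0]]
ft_force: [-0.1, -0.6, -3.3]
opening: 0.0154
grip_force: 59.1
```

Run:
```python
from h import *
ux=np.array([.934,-.357]);uy=np.array([.357,.934])
s=status.observe();T=s['tool_pos'];print(T,T[:2]@ux,T[:2]@uy,s['ft_force'],s['clock'])
a=grab_frame('side')
cv2.imwrite('pics/c4.png',cv2.resize(a[140:220,225:305],(600,600),interpolation=2)[:,:,::-1])
```

```text
[ 0.53951166 -0.19205451  0.35775041] 0.5724673470483831 0.013226750768043527 [-0.12767184 -0.60982062 -3.27395075] 31.5
```

View pics/c4.png

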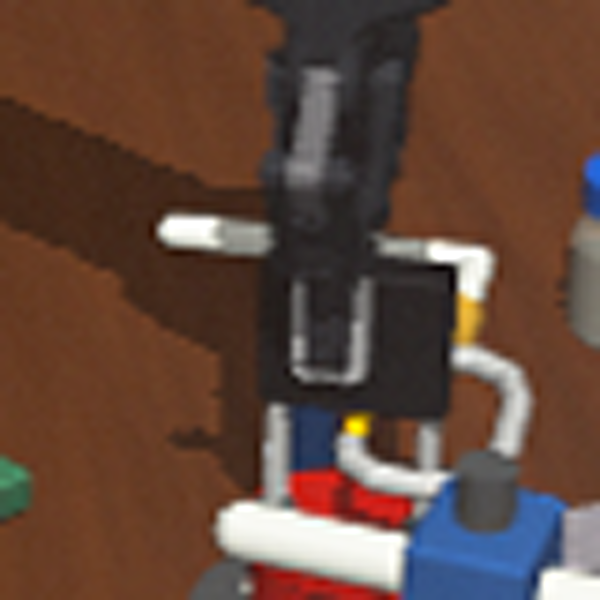

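The yellow gate is shut, with its tip at crop (357,425) against the nose. It sits between the two bars, inside the eye. I'll lower the tin until the hook takes its weight.

Call:
servo_tool --increments '[0,0,0.001,0,0,0,0,0.001,0,0,0,0,0.001,0,0,0,0,0,0,0,0,0,0,0,0,0,0,0,0,0,0,0,0,0,0,0,0,0,0,0,0,0,0,0,0,0,0,0,0,0]'

```text
clock: 32.8
tool_pos: [0.5395, -0.1921, 0.3547]
ee_rot: [[-0.934, 0.357, 0.0], [0.357, 0.934, 0.0], [-0.0, 0.0, -1.0]]
ft_force: [0.0, 1.1, -2.2]
opening: 0.0151
grip_force: 59.1
```

Call:
servo_tool --increments '[0,0,0.0005,0,0,0,0,0.0005,0,0,0,0,0,0,0,0,0,0,0,0,0,0,0,0,0,0,0,0,0,0,0,0,0,0,0,0,0,0,0,0,0,0,0,0,0,0,0,0,0,0]'

```text
clock: 34.05
tool_pos: [0.5395, -0.1921, 0.3537]
ee_rot: [[-0.934, 0.357, 0.0], [0.357, 0.934, 0.0], [-0.0, 0.0, -1.0]]
ft_force: [-0.3, 0.1, -3.8]
opening: 0.0154
grip_force: 59.1
```

Call:
servo_tool --increments '[0,0,0.0005,0,0,0,0,0,0,0,0,0,0,0,0,0,0,0,0,0,0,0,0,0,0,0,0,0,0,0,0,0,0,0,0,0,0,0,0,0,0,0,0,0,0,0,0,0,0,0]'

```text
clock: 35.3
tool_pos: [0.5395, -0.1921, 0.3532]
ee_rot: [[-0.934, 0.357, -0.0], [0.357, 0.934, 0.0], [0.0, 0.0, -1.0]]
ft_force: [0.6, -0.5, -2.8]
opening: 0.0154
grip_force: 59.1
```

Call:
servo_tool --increments '[0,0,0.0005,0,0,0,0,0,0,0,0,0,0,0,0,0,0,0,0,0,0,0,0,0,0,0,0,0,0,0,0,0,0,0,0,0,0,0,0,0,0,0,0,0,0,0,0,0,0,0]'

```text
clock: 36.55
tool_pos: [0.5395, -0.192, 0.3527]
ee_rot: [[-0.934, 0.357, 0.0], [0.357, 0.934, 0.0], [-0.0, 0.0, -1.0]]
ft_force: [0.7, 0.3, -3.5]
opening: 0.0148
grip_force: 59.1
```

Call:
servo_tool --increments '[0,0,0.0007,0,0,0,0,0,0,0,0,0,0,0,0,0,0,0,0,0,0,0,0,0,0,0,0,0,0,0,0,0,0,0,0,0,0,0,0,0,0,0,0,0,0,0,0,0,0,0]'

```text
clock: 37.8
tool_pos: [0.5395, -0.1921, 0.3521]
ee_rot: [[-0.934, 0.357, 0.0], [0.357, 0.934, -0.0], [-0.0, 0.0, -1.0]]
ft_force: [-1.4, 0.2, 0.8]
opening: 0.0155
grip_force: 59.8
```

Call:
servo_tool --increments '[0,0,0.0007,0,0,0,0,0,0,0,0,0,0,0,0,0,0,0,0,0,0,0,0,0,0,0,0,0,0,0,0,0,0,0,0,0,0,0,0,0,0,0,0,0,0,0,0,0,0,0]'

```text
clock: 39.05
tool_pos: [0.5395, -0.1922, 0.3519]
ee_rot: [[-0.934, 0.357, 0.001], [0.357, 0.934, 0.0], [-0.0, 0.0, -1.0]]
ft_force: [-1.3, 1.5, 4.9]
opening: 0.0154
grip_force: 60.3
```

Call:
servo_tool --increments '[0,0,-0.0007,0,0,0,0,0,0,0,0,0,0,0,0,0,0,0,0,0,0,0,0,0,0,0,0,0,0,0,0,0,0,0,0,0,0,0,0,0,0,0,0,0,0,0,0,0,0,0]' --squeeze 20

```text
clock: 40.3
tool_pos: [0.5396, -0.1921, 0.352]
ee_rot: [[-0.934, 0.357, 0.0], [0.357, 0.934, -0.0], [-0.0, 0.0, -1.0]]
ft_force: [0.4, 1.1, 2.8]
opening: 0.0149
grip_force: 59.9
```

Call:
servo_tool --increments '[0,0,0,0,0.2,0,0,0,0,0.22,0,0,0,0,0.24,0,0,0,0,0.27,0,0,0,0,0.31,0,0,0,0,0.36,0,0,0,0,0.42,0,0,0,0,0.48,0,0,0,0,0.5,0,0,0,0,0.5]'

```text
clock: 41.55
tool_pos: [0.5395, -0.192, 0.352]
ee_rot: [[-0.934, 0.357, 0.0], [0.357, 0.934, 0.0], [-0.0, 0.0, -1.0]]
ft_force: [-0.4, -0.8, -0.1]
opening: 0.0427
grip_force: 0.0
```

Run:
```python
from h import *
s=status.observe();print(s['tool_pos'],s['ft_force'],s['opening'],s['grip_force'],s['clock'])
a=grab_frame('side')
cv2.imwrite('pics/c5.png',cv2.resize(a[140:220,225:305],(600,600),interpolation=2)[:,:,::-1])
```

```text
[ 0.53951072 -0.19204154  0.35199887] [-0.43768442 -0.7577813  -0.08381579] 0.04274911447738132 0.0 41.55
```

View pics/c5.png

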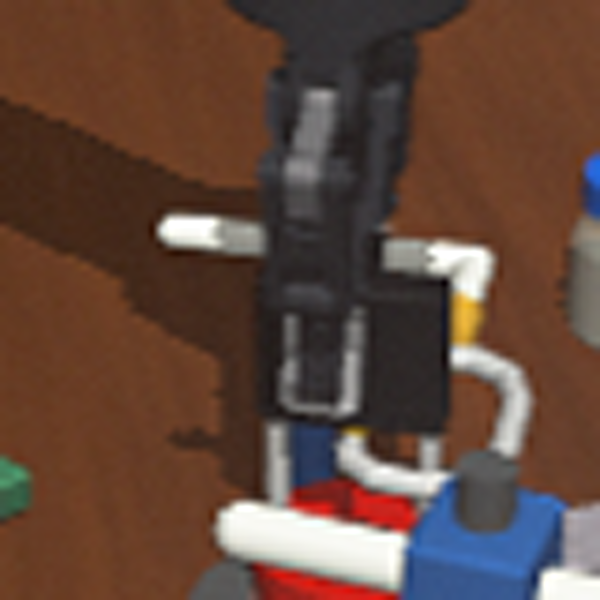

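The tin hangs upright with the gate in its eye and the fingers clear, so I'll retreat upwards slowly.

Call:
servo_tool --increments '[0,0,-0.003,0,0.5,0,0,-0.008,0,0.5,0,0,-0.015,0,0.5,0,0,-0.02,0,0.5,0,0,-0.02,0,0.5,0,0,-0.02,0,0.5,0,0,-0.02,0,0.5,0,0,-0.01,0,0.5,0,0,0,0,0.5,0,0,0,0,0.5]'

```text
clock: 42.85
tool_pos: [0.5393, -0.192, 0.4674]
ee_rot: [[-0.934, 0.357, -0.001], [0.357, 0.934, 0.0], [0.001, -0.0, -1.0]]
ft_force: [1.3, -0.7, -0.4]
opening: 0.0433
grip_force: 0.0
```

Run:
```python
from h import *
a=grab_frame('side')
cv2.imwrite('pics/c6.png',cv2.resize(a[130:220,215:315],(660,594),interpolation=2)[:,:,::-1])
```

```text
(no output)
```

View pics/c6.png

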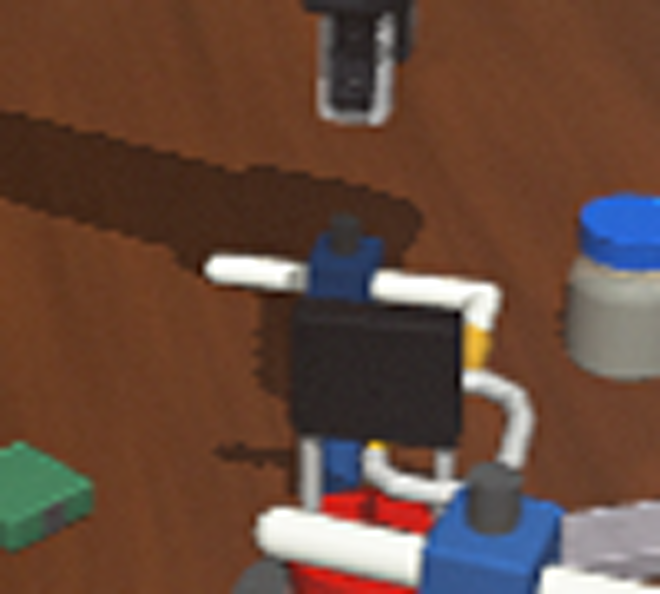

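The tin hangs level on the shut gate and the gripper is well clear, at crop (355,60). I'll let it settle for one call and hand in.

Call:
servo_tool --increments '[0,0,0,0,0.5,0,0,0,0,0.5,0,0,0,0,0.5,0,0,0,0,0.5,0,0,0,0,0.5,0,0,0,0,0.5,0,0,0,0,0.5,0,0,0,0,0.5,0,0,0,0,0.5,0,0,0,0,0.5]'

```text
clock: 44.15
tool_pos: [0.5395, -0.192, 0.468]
ee_rot: [[-0.934, 0.357, 0.0], [0.357, 0.934, -0.0], [-0.0, -0.0, -1.0]]
ft_force: [-0.3, -0.3, 0.3]
opening: 0.0427
grip_force: 0.0
```

```bash
python3 -c "
from h import *
print(workorder.finish_job())"
```

```text
the job is handed in; nothing more can be done
None
```

The tin is clipped onto the smallest hook and hangs by its handle with the gate shut; a tug of about 5.2 N held before I let go, and the job was handed in at about 44 s (no verdict was returned).

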